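Turn the desiccator lid to its vent mark

ROBOT

A 6-joint arm with a two-finger parallel gripper is mounted at the origin on the work surface. World frame = base frame: x ahead of the robot, y to its left, z up, the work surface at z = 0. Lengths are in m, angles in rad, forces in N, time in s.
With the tool pointing down it reaches from about 0.35 to 0.8 m from the base axis. Payload 7.3 kg.
Tool frame: the origin (TCP) lies midway between the tips of the shut fingers; the grasp point (between the pads) lies 19 mm behind it; z points along the fingers, y is the line along which they close (so a half turn about z gives the same grasp; the last joint's range is limited). The gripper opens to 85 mm and grips with 20 to 120 N. Pads are 22 mm wide; open, the fingers measure 114 mm over their backs; the gripper's body (76 mm by 85 mm) begins 54 mm behind the grasp point. The pads swing forward as they close: fully open they stand 13 mm farther back than shut.
Start: joints at [-1.303, 0.342, 1.524, -0, 1.275, -0.146], TCP at [0.211, -0.481, 0.231] pointing down, gripper open.
Joint ranges: [-2.53, 2.53], [-0.77, 2.02], [0.04, 2.7], [-1, 4.14], [0.28, 2.66], [-3.11, 3.11]. Speed limits (rad/s): [2.57, 2.57, 3.14, 3.14, 3.14, 3.14].

INTERFACE

Orientations are given as a unit quaternion [w, x, y, z].
In Python, from rig import status, imaging, workorder gives the robot as it stands.
- The arm moves only by the tool servo_tool, never from a script. Its arguments are lists of equal length, an entry for each row: "delta_pos": the shift along the world's x, y, z in units of 40 mm (1.0 is 40 mm), a list of three; "twist": the turn, a rotation vector about the world's x, y, z in units of 8 degrees (1.0 is 8 degrees), a list of three. A call has 1 to 5 rows; each row is the pose to reach, as a shift and turn from the pose commanded when the call began; what a row does not reach only later rows make up. A row lasts 1/8 s, in which the tool goes at most 62.5 mm and 10.7 degrees, less where a joint would pass 70% of its speed; a pose out of reach is approached as far as the arm can. A call with a gripper value outside its range is refused whole. "jaw" is the finger opening in mm, from 0 to 85.4, set as the call begins (left out, the last holds). The fingers move at their own pace and stop on an object; "force" is the grip in N (left out, the last holds). Time passes only in rows, so rows that repeat a pose let the fingers close. It gives the time, the measured TCP pose, the force, the opening and the grip force at its end, in the units of the state.
- status.sense(): the state, without advancing time (a new reading comes with each control period).
- imaging.camera(name): name is "scene" or "top"; returns the picture (400x640x3 uint8, blue, green, red); there is no depth.
- imaging.camera_params(name): a dict with "fov_y" (degrees; the focal length in pixels is half the picture's height over the tangent of half this angle, whatever the lens; pixels are square), "cx", "cy" (the principal point, pixels), "R" (3x3) and "t" (3): a world point X has camera coordinates R X + t. Camera axes: x right, y down, z forward; pixel columns grow to the right and rows downward; lengths in m; the calibration is good to about 2 mm. A picture is of the moment at which its call begins. camera_params takes no time and is no camera call.
- workorder.close_job(): hands the job in; it is judged then, once.
Trained networks look in the newest picture that a camera, given by its name, has taken for a name from the list of things; names that differ only in an ending like _2 or _b are one class to them, and where a whole thing is asked for, a point or a joint stands for the part that bears it (a point fixed in the world has none). Each returns a list of dicts, best first, with "conf" (0 to 1); they miss things now and then, are a little off and sometimes report something else, mostly with a low value. They report only what shows in the picture. A call takes as long as a camera call. They do not tell look-alikes from the thing itself.
- imaging.spot_in(thing, camera): "rect" ([left, top, right, bottom] in pixels, round what is visible of it).
The state is a dict: "clock": time; "joint_positions": joint angles; "joint_vel": joint speeds; "tau": joint torques, N m; "tcp_pos": TCP position; "orientation": TCP orientation; "ft_force": force on the tool from outside, world axes, zero at the start; "moment": the same for the moment, N m; "opening": finger opening in m; "grasp_force": force on a finger pad.
Only numpy, scipy, OpenCV 4.12 (cv2) and the standard library are available. Lean on these libraries where they do the work, as an engineer would, in place of code of your own. Each camera call takes 0.05 s, during which the arm holds its last target. There are 200 camera calls.

TASK

Vent the white-lidded desiccator: push its lid round by the ears on its edge until the notch in its rim points at the green-capped post, not the orange one, and leave it there. Do not disturb the grey-lidded desiccator.

Things in the scene. Friction and masses are not known exactly. Their poses are not given: they have to be found in the camera images.
- lid_white: Sizes in mm. White disc 144 across, 14 thick, low clear dome on top, on a clear fixed bowl 136 wide. Turns in place both ways, no spring, 2 N at an ear; stays put. Rim notch 38 wide, black gasket seen in it. 3 ears at 90, 180, 270 deg from the notch: 18 wide, 22 tall, out to 104 from the centre, undersides level with the lid's. Origin: centre of underside, 60 above bench; x: out through notch.
- post_green: Index post fixed to the bench beside the white-lidded desiccator, 46 mm tall with a green cap 32 mm in diameter (foot 36 mm wide), 135 mm from the lid's centre and lower than the lid's ears. The notch starts 30 to 80 degrees from it, either way. Origin: centre of its foot, on the bench.
- post_orange: The same post with an orange cap, 110 degrees from the green one round the same lid: not the one wanted. The notch starts between the two posts. Origin: centre of its foot, on the bench.
- grey_notch (a point): A point in the rim notch of the grey lid, level with the top of its disc (74 mm above the bench), 60 mm from that lid's centre; x axis: from that centre out through the notch. This desiccator is the same as the other but with a grey lid and no posts; its lid turns too and must be left as it is.
Mind the look-alikes: they are no part of the job. Leave any brown look-alike of the part that bears lid_white alone.

How it is judged:
By the outcome, as a careful person would: the job done as asked, in the order asked, and still so for the second after the job is handed in, with the robot touching nothing.
It also fails if it takes over 32 s, if anything falls off the work surface, if the arm or the gripper's body presses on something with over 40 N, if the wrist force passes 120 N, or if a joint passes its speed limit or range.

## Working session

There is one attempt and no reset: what is moved stays moved. The work goes in short steps, Python scripts to look and compute and a tool call to move; the robot and the scene stay as the last step left them, time stands still between calls to the robot, and variables do not carry over. Pictures are saved under pics/ and viewed, at most 10 in all, crops included, and the job is handed in when it is done.

Besides the shell and the picture viewer there is one more tool, called after ">>>" by a JSON object that holds its "fn" and its "kwargs", one argument or row to a line. servo_tool: Moves the arm, as the interface text tells. Its arguments: {"type":"object","properties":{"delta_pos":{"type":"array","items":{"type":"array","items":{"type":"number"}}},"twist":{"type":"array","items":{"type":"array","items":{"type":"number"}}},"jaw":{"type":"number"},"force":{"type":"number"}},"required":["delta_pos","twist"]}

```bash
mkdir -p pics
cat > h.py <<'E'
import numpy as np, cv2
from rig import status, imaging, workorder
def ray(cam,u,v):
    p=imaging.camera_params(cam);R=np.array(p["R"]);t=np.array(p["t"]);f=200/np.tan(np.radians(p["fov_y"])/2)
    return -R.T@t, R.T@np.array([(u-p["cx"])/f,(v-p["cy"])/f,1])
def at(cam,u,v,z):
    c,d=ray(cam,u,v); return (c+d*(z-c[2])/d[2])
def proj(cam,X):
    p=imaging.camera_params(cam);f=200/np.tan(np.radians(p["fov_y"])/2)
    q=np.array(p["R"])@np.array(X)+np.array(p["t"]); return np.array([p["cx"]+f*q[0]/q[2],p["cy"]+f*q[1]/q[2]])
E
python3 - <<'E'
from h import *
for c in("top","scene"):
    im=imaging.camera(c);cv2.imwrite(f"pics/{c}0.png",im)
    for n in("lid_white","post_green","post_orange","grey_notch"):
        for d in imaging.spot_in(n,c)[:3]: print(c,n,round(d["conf"],2),np.round(d["rect"]))
    print(np.round(ray(c,320,200),2))
E
```

```text
top lid_white 0.87 [393. 236. 459. 301.]
top lid_white 0.8 [227. 141. 309. 209.]
top lid_white 0.69 [159. 245. 234. 315.]
top post_green 0.5 [247. 124. 257. 134.]
top post_orange 0.56 [316. 159. 330. 172.]
top grey_notch 0.93 [349. 129. 416. 206.]
[[ 0.39  0.03  1.11]
 [ 0.05 -0.01 -1.  ]]
scene lid_white 0.97 [303. 108. 363. 151.]
scene lid_white 0.66 [318. 222. 392. 296.]
scene post_green 0.55 [321. 305. 333. 330.]
scene post_orange 0.71 [303. 226. 314. 254.]
scene grey_notch 0.83 [246. 159. 306. 212.]
[[ 0.92  0.55  0.87]
 [-0.42 -0.53 -0.73]]
```

View pics/top0.png

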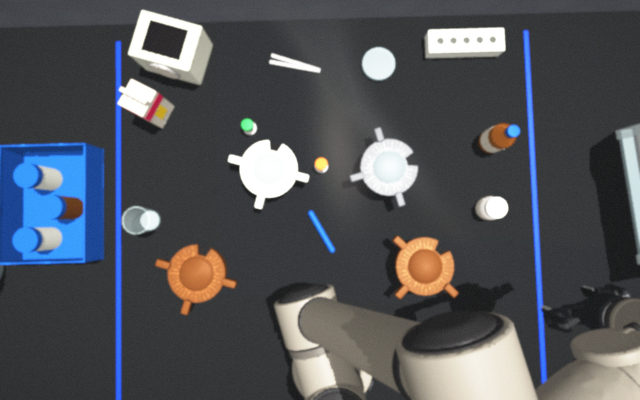

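View pics/scene0.png

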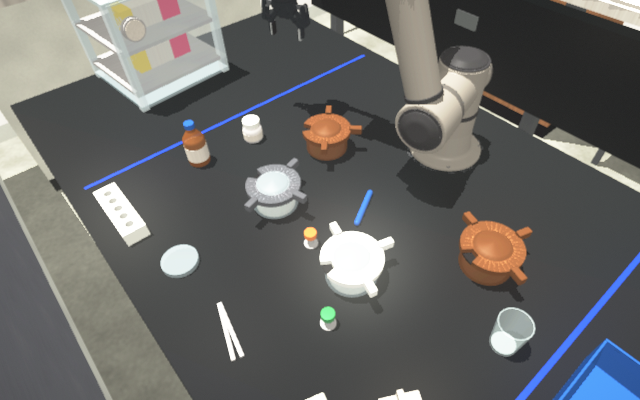

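Run:
```python
from h import *
im=cv2.imread("pics/top0.png")
cv2.imwrite("pics/c0.png",cv2.resize(im[105:225,210:345],None,fx=5,fy=5,interpolation=cv2.INTER_CUBIC)[:600])
h=cv2.cvtColor(im,cv2.COLOR_BGR2HSV)
g=cv2.inRange(h,(45,100,60),(85,255,255));o=cv2.inRange(h,(8,120,120),(28,255,255));o[:,:300]=0;o[:,340:]=0;o[:150]=0;o[180:]=0
w=cv2.inRange(h,(0,0,190),(180,60,255));w[:135]=0;w[212:]=0;w[:,:222]=0;w[:,313:]=0
e=cv2.morphologyEx(w,cv2.MORPH_OPEN,np.ones((13,13)))
P={}
for n,m,z in(("g",g,.046),("o",o,.046),("lid",e,.074)):
    ys,xs=np.nonzero(m);print(n,xs.mean(),ys.mean(),len(xs));P[n]=at("top",xs.mean(),ys.mean(),z)
# lid circle via white mask hull-ish: robust circle fit on outer edge of disc, excluding ears
ys,xs=np.nonzero(w);X=np.array([at("top",x,y,.074) for x,y in zip(xs,ys)])[:,:2]
c=P["lid"][:2]
for _ in range(10):
    d=X-c;a=np.degrees(np.arctan2(d[:,1],d[:,0]));r=np.hypot(*d.T)
    prof=np.array([r[(np.abs((a-k+180)%360-180)<3)].max() for k in range(-180,180,5)])
    k=np.radians(np.arange(-180,180,5));ok=(prof>.066)&(prof<.080)
    A=np.c_[np.cos(k[ok]),np.sin(k[ok]),np.ones(ok.sum())];s=np.linalg.lstsq(A,prof[ok],rcond=None)[0];c=c+s[:2]
print("c",c,s); print(list(zip(range(-180,180,5),(prof*1000).astype(int))))
for n in"go":
    d=P[n][:2]-c;print(n,P[n],np.hypot(*d),np.degrees(np.arctan2(d[1],d[0])))
m=r>.085;print([ (round(q,1)) for q in np.sort(a[m])][::6])
```

```text
g 246.18439716312056 124.01418439716312 141
o 320.3333333333333 162.54263565891472 129
lid 267.8798586572438 169.88653317628584 2547
c [0.5264575  0.15016619] [1.70850336e-05 2.42625776e-05 7.38492748e-02]
[(-180, np.int64(73)), (-175, np.int64(73)), (-170, np.int64(74)), (-165, np.int64(74)), (-160, np.int64(74)), (-155, np.int64(74)), (-150, np.int64(73)), (-145, np.int64(74)), (-140, np.int64(73)), (-135, np.int64(73)), (-130, np.int64(73)), (-125, np.int64(74)), (-120, np.int64(74)), (-115, np.int64(91)), (-110, np.int64(105)), (-105, np.int64(105)), (-100, np.int64(102)), (-95, np.int64(73)), (-90, np.int64(73)), (-85, np.int64(73)), (-80, np.int64(74)), (-75, np.int64(74)), (-70, np.int64(74)), (-65, np.int64(73)), (-60, np.int64(73)), (-55, np.int64(74)), (-50, np.int64(74)), (-45, np.int64(73)), (-40, np.int64(74)), (-35, np.int64(73)), (-30, np.int64(72)), (-25, np.int64(60)), (-20, np.int64(49)), (-15, np.int64(48)), (-10, np.int64(47)), (-5, np.int64(70)), (0, np.int64(72)), (5, np.int64(73)), (10, np.int64(74)), (15, np.int64(74)), (20, np.int64(75)), (25, np.int64(74)), 
[... 719 characters left out ...]
428 0.046     ] 0.13395651121072405 -83.48675283216242
[np.float64(-112.2), np.float64(-110.7), np.float64(-109.7), np.float64(-108.3), np.float64(-107.2), np.float64(-106.0), np.float64(-104.9), np.float64(-103.9), np.float64(-102.8), np.float64(-101.4), np.float64(-100.2), np.float64(67.1), np.float64(68.7), np.float64(69.8), np.float64(70.8), np.float64(71.8), np.float64(72.8), np.float64(73.8), np.float64(74.9), np.float64(76.0), np.float64(76.9), np.float64(78.1), np.float64(79.5), np.float64(157.7), np.float64(159.0), np.float64(159.9), np.float64(161.3), np.float64(162.6), np.float64(163.6), np.float64(164.6), np.float64(165.8), np.float64(167.0), np.float64(168.3), np.float64(169.6)]
```

View pics/c0.png

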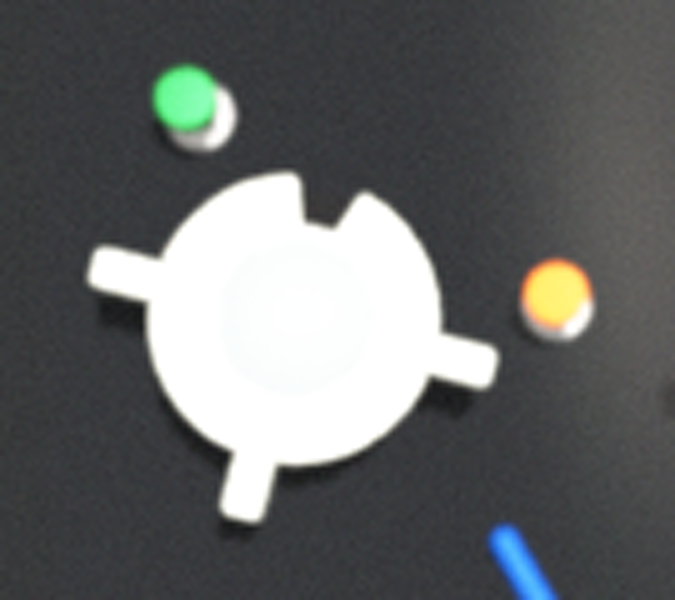

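Run:
```python
from h import *
from scipy.spatial.transform import Rotation as Ro
s=status.sense();q=s["orientation"];M=Ro.from_quat([q[1],q[2],q[3],q[0]]).as_matrix()
print(s["clock"],s["tcp_pos"],np.round(M,3),"yaw of tool y",np.degrees(np.arctan2(M[1,1],M[0,1])),s["opening"],s["joint_positions"])
c=np.array([.5265,.1502])
for a in(136,143,150,160,170,180,186): print(a,c+.094*np.array([np.cos(np.radians(a)),np.sin(np.radians(a))]))
```

```text
0.5 [ 0.21111177 -0.48066019  0.23126328] [[ 0.916  0.402 -0.   ]
 [ 0.402 -0.916  0.   ]
 [ 0.    -0.    -1.   ]] yaw of tool y -66.29547398463741 0.08531974065807993 [-1.30300342e+00  3.42050199e-01  1.52419196e+00  9.07293711e-06
  1.27539431e+00 -1.45931756e-01]
136 [0.45888206 0.21549789]
143 [0.45142826 0.20677061]
150 [0.44509361 0.1972    ]
160 [0.43816889 0.18234989]
170 [0.43392807 0.16652293]
180 [0.4325 0.1502]
186 [0.43301494 0.14037432]
```

>>> {"fn": "servo_tool", "kwargs": {
  "delta_pos": [
    [1.5,1.5,0],
    [3,3,0],
    [4,4.5,0],
    [5,6,0],
    [5.5,7.5,0]
  ],
  "twist": [
    [0,0,0.7],
    [0,0,1.4],
    [0,0,2.1],
    [0,0,2.8],
    [0,0,3.6]
  ],
  "jaw": 0
}}

```text
clock: 1.12
tcp_pos: [0.4039, -0.2349, 0.2315]
orientation: [0.0, 0.896, 0.444, 0.0]
ft_force: [1.1, 0.2, 0.1]
opening: 0.0001
grasp_force: 0.0
```

>>> {"fn": "servo_tool", "kwargs": {
  "delta_pos": [
    [0.2,1.5,0],
    [0.4,3,0],
    [0.5,4.5,0],
    [0.5,6,0],
    [0.5,7.5,0]
  ],
  "twist": [
    [0,0,0],
    [0,0,0],
    [0,0,0],
    [0,0,0],
    [0,0,0]
  ]
}}

```text
clock: 1.75
tcp_pos: [0.4226, 0.0654, 0.2316]
orientation: [0.0, 0.897, 0.442, 0.0]
ft_force: [0.6, -0.5, 0.2]
opening: 0.0001
grasp_force: 0.0
```

>>> {"fn": "servo_tool", "kwargs": {
  "delta_pos": [
    [0,0,0],
    [0,0,0]
  ],
  "twist": [
    [0,0,0],
    [0,0,0]
  ]
}}

```text
clock: 2.0
tcp_pos: [0.4227, 0.0634, 0.2314]
orientation: [0.0, 0.897, 0.443, 0.0]
ft_force: [-0.0, -0.4, 0.5]
opening: 0.0001
grasp_force: 0.0
```

>>> {"fn": "servo_tool", "kwargs": {
  "delta_pos": [
    [0.3,1.3,0],
    [0.6,2.6,0],
    [0.8,3.75,0],
    [0.8,3.75,0],
    [0.8,3.75,-1]
  ],
  "twist": [
    [0,0,0],
    [0,0,0],
    [0,0,0],
    [0,0,0],
    [0,0,0]
  ]
}}

```text
clock: 2.62
tcp_pos: [0.4572, 0.2124, 0.193]
orientation: [0.001, 0.897, 0.442, 0.003]
ft_force: [0.3, 0.7, 0.0]
opening: 0.0005
grasp_force: 0.0
```

>>> {"fn": "servo_tool", "kwargs": {
  "delta_pos": [
    [0,0,-1],
    [0,0,-2],
    [0,0,-2.6],
    [0,0,-3.1],
    [0,0,-3.1]
  ],
  "twist": [
    [0,0,0],
    [0,0,0],
    [0,0,0],
    [0,0,0],
    [0,0,0]
  ]
}}

```text
clock: 3.25
tcp_pos: [0.4543, 0.2111, 0.0662]
orientation: [-0.0, 0.897, 0.441, -0.002]
ft_force: [-0.2, 0.6, -0.5]
opening: 0.0001
grasp_force: 0.0
```

>>> {"fn": "servo_tool", "kwargs": {
  "delta_pos": [
    [-0.13,-0.17,0],
    [-0.24,-0.34,0],
    [-0.34,-0.53,0],
    [-0.42,-0.72,0],
    [-0.48,-0.91,0]
  ],
  "twist": [
    [0,0,0.3],
    [0,0,0.9],
    [0,0,1.5],
    [0,0,2.2],
    [0,0,2.8]
  ]
}}

```text
clock: 3.88
tcp_pos: [0.4362, 0.1761, 0.0685]
orientation: [0.0, 0.793, 0.609, 0.001]
ft_force: [-0.8, 2.4, 0.3]
opening: -0.0002
grasp_force: 1.1
```

>>> {"fn": "servo_tool", "kwargs": {
  "delta_pos": [
    [-0.04,-0.2,0],
    [-0.07,-0.41,0],
    [-0.08,-0.61,0],
    [-0.07,-0.82,0],
    [-0.07,-0.82,0]
  ],
  "twist": [
    [0,0,0.6],
    [0,0,1.2],
    [0,0,1.9],
    [0,0,2.5],
    [0,0,2.5]
  ]
}}

```text
clock: 4.5
tcp_pos: [0.4334, 0.1431, 0.0683]
orientation: [0.001, 0.677, 0.736, 0.001]
ft_force: [0.2, 0.0, -0.4]
opening: -0.0001
grasp_force: 0.0
```

```bash
cat > meas.py <<'E'
from h import *
import sys
im=imaging.camera("top");cv2.imwrite(f"pics/m{sys.argv[1]}.png",cv2.resize(im[105:225,210:345],None,fx=5,fy=5))
h=cv2.cvtColor(im,cv2.COLOR_BGR2HSV)
w=cv2.inRange(h,(0,0,190),(180,60,255));c=np.array([.5265,.1502])
ys,xs=np.mgrid[130:220,215:320];X=np.array([at("top",x,y,.074)[:2] for x,y in zip(xs.ravel(),ys.ravel())])-c
r=np.hypot(*X.T);a=np.degrees(np.arctan2(X[:,1],X[:,0]))%360;wm=w[ys.ravel(),xs.ravel()]>0
m=(r>.085)&(r<.108)&wm;hh,_=np.histogram(a[m],range(0,361,4));print("ears",[(4*i,int(n)) for i,n in enumerate(hh) if n])
for lo in range(0,360,1):pass
m=(r>.055)&(r<.068)&~wm;hh,_=np.histogram(a[m],range(0,361,4));print("dark",[(4*i,int(n)) for i,n in enumerate(hh) if n])
# estimate by template: rotation giving best match of ears+notch
def sc(t):
    s=0
    for k in(90,180,270):
        d=np.radians(a-t-k);u=r*np.cos(d);v=r*np.sin(d)
        q=(u>.08)&(u<.104)&(np.abs(v)<.009);s+=wm[q].mean()
        q=(u>.08)&(u<.104)&(np.abs(v)>.0105)&(np.abs(v)<.018);s-=wm[q].mean()
    d=np.radians(a-t);u=r*np.cos(d);v=r*np.sin(d)
    q=(u>.055)&(u<.07)&(np.abs(v)<.018);s-=wm[q].mean()
    q=(u>.055)&(u<.068)&(np.abs(v)>.02)&(np.abs(v)<.035);s+=wm[q].mean()
    return s
T=np.arange(-40,60,.25);S=np.array([sc(t) for t in T]);b=S>S.max()-.25
print("notch",T[S.argmax()],(T[b]*S[b]).sum()/S[b].sum(),S.max(),"target 25.9",status.sense()["clock"],status.sense()["tcp_pos"])
E
python3 meas.py 1
```

```text
Traceback (most recent call last):
  File "meas.py", line 6, in <module>
    ys,xs=np.mgrid[130:220,215:320];X=np.array([at("top",x,y,.074)[:2] for x,y in zip(xs.ravel(),ys.ravel())])-c
                                                ~~^^^^^^^^^^^^^^^^
  File "h.py", line 7, in at
    c,d=ray(cam,u,v); return (c+d*(z-c[2])/d[2])
        ~~~^^^^^^^^^
  File "h.py", line 4, in ray
    p=imaging.camera_params(cam);R=np.array(p["R"]);t=np.array(p["t"]);f=200/np.tan(np.radians(p["fov_y"])/2)
ValueError: time passes only in moves, steps and waits
```

View pics/m1.png

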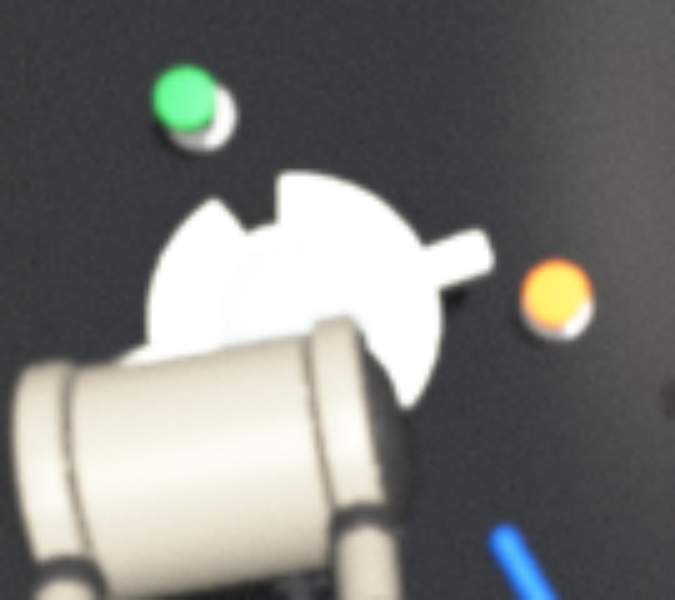

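```bash
python3 - <<'E'
s=open("meas.py").read()
s=s.replace('X=np.array([at("top",x,y,.074)[:2] for x,y in zip(xs.ravel(),ys.ravel())])-c',
'''C,_=ray("top",0,0);p=imaging.camera_params("top");f=200/np.tan(np.radians(p["fov_y"])/2)
D=np.c_[(xs.ravel()-p["cx"])/f,(ys.ravel()-p["cy"])/f,np.ones(xs.size)]@np.array(p["R"]);X=(C+D*((.074-C[2])/D[:,2])[:,None])[:,:2]-c''')
s=s.replace("for k in(90,180,270)","for k in map(int,sys.argv[2].split(','))").replace("for lo in range(0,360,1):pass\n","")
open("meas.py","w").write(s)
E
python3 meas.py 2 270
```

```text
ears [(16, 4), (20, 10), (24, 2), (100, 4), (104, 22), (108, 24), (112, 23), (116, 25), (120, 22), (124, 24), (128, 23), (132, 25), (136, 23), (140, 25), (144, 24), (148, 26), (152, 24), (156, 25), (160, 22), (164, 24), (168, 24), (172, 25), (176, 26), (180, 20), (184, 23), (188, 3), (192, 13), (196, 13), (200, 15), (204, 7), (280, 10), (284, 19), (288, 22), (292, 20)]
dark [(4, 5), (8, 8), (12, 9), (16, 8), (20, 9), (24, 10), (28, 2), (188, 5), (212, 4), (216, 6), (220, 11), (224, 8), (228, 8), (232, 5), (236, 2)]
notch 18.75 18.75809637885576 1.6406247027715954 target 25.9 4.6 [0.43339811 0.14375587 0.06806762]
```

>>> {"fn": "servo_tool", "kwargs": {
  "delta_pos": [
    [0,-0.1,0],
    [0.02,-0.2,0],
    [0.04,-0.29,0],
    [0.04,-0.29,0],
    [0.04,-0.29,0]
  ],
  "twist": [
    [0,0,0.3],
    [0,0,0.6],
    [0,0,0.9],
    [0,0,0.9],
    [0,0,0.9]
  ]
}}

```text
clock: 5.22
tcp_pos: [0.4345, 0.1327, 0.0674]
orientation: [0.0, 0.629, 0.777, 0.0]
ft_force: [1.2, 1.0, -0.6]
opening: 0.0
grasp_force: 0.0
```

>>> {"fn": "servo_tool", "kwargs": {
  "delta_pos": [
    [-0.2,0.2,0],
    [-0.5,0.5,0],
    [-0.5,0.5,1],
    [-0.5,0.5,2.2],
    [-1,1,3.5]
  ],
  "twist": [
    [0,0,0],
    [0,0,0],
    [0,0,0],
    [0,0,0],
    [0,0,0]
  ]
}}

```text
clock: 5.85
tcp_pos: [0.3936, 0.173, 0.2085]
orientation: [-0.0, 0.629, 0.777, -0.0]
ft_force: [0.5, 0.6, -0.5]
opening: 0.0001
grasp_force: 0.0
```

>>> {"fn": "servo_tool", "kwargs": {
  "delta_pos": [
    [0,-1.4,0],
    [0,-2.8,0],
    [0,-4.2,0],
    [0,-5.5,0],
    [0,-5.5,0]
  ],
  "twist": [
    [0,0,0],
    [0,0,0],
    [0,0,0],
    [0,0,0],
    [0,0,0]
  ]
}}

```text
clock: 6.48
tcp_pos: [0.3938, -0.0492, 0.2072]
orientation: [0.0, 0.631, 0.776, -0.0]
ft_force: [0.6, 0.2, 0.2]
opening: -0.0001
grasp_force: 0.0
```

```bash
python3 meas.py 3 90,180,270
```

```text
ears [(16, 4), (20, 9), (24, 2), (104, 3), (108, 22), (112, 22), (116, 20), (120, 2), (196, 10), (200, 19), (204, 21), (208, 12), (288, 17), (292, 24), (296, 20), (300, 7)]
dark [(12, 7), (16, 8), (20, 9), (24, 10), (28, 8), (32, 8)]
notch 24.5 24.252747630980963 3.5480180960497503 target 25.9 6.525 [ 0.39367772 -0.0476231   0.20710726]
```

View pics/m3.png

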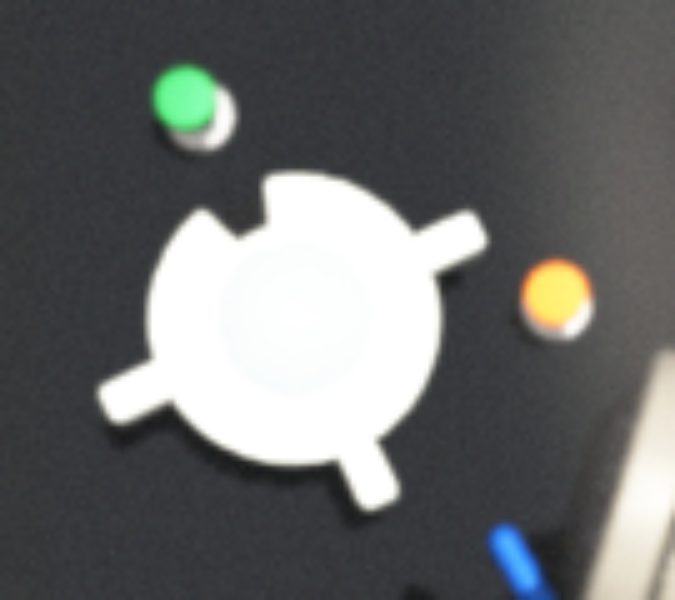

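>>> {"fn": "servo_tool", "kwargs": {
  "delta_pos": [
    [0,1.4,0],
    [0,2.8,0],
    [0,4.2,0],
    [0,5.5,0],
    [0,5.5,0]
  ],
  "twist": [
    [0,0,0],
    [0,0,0],
    [0,0,0],
    [0,0,0],
    [0,0,0]
  ]
}}

```text
clock: 7.15
tcp_pos: [0.3924, 0.1773, 0.2071]
orientation: [-0.001, 0.626, 0.78, 0.0]
ft_force: [-0.8, -0.4, -0.2]
opening: 0.0001
grasp_force: 0.0
```

>>> {"fn": "servo_tool", "kwargs": {
  "delta_pos": [
    [0.5,-0.5,-1.2],
    [0.5,-0.5,-2.4],
    [0.5,-0.5,-3.5],
    [0.5,-0.5,-3.5],
    [0.8,-0.7,-3.5]
  ],
  "twist": [
    [0,0,0],
    [0,0,0],
    [0,0,0],
    [0,0,0],
    [0,0,0]
  ]
}}

```text
clock: 7.78
tcp_pos: [0.4266, 0.1451, 0.0687]
orientation: [0.0, 0.628, 0.778, 0.0]
ft_force: [0.6, 0.3, 0.9]
opening: 0.0002
grasp_force: 0.0
```

>>> {"fn": "servo_tool", "kwargs": {
  "delta_pos": [
    [0.15,-0.2,0],
    [0.2,-0.3,0],
    [0.21,-0.35,0],
    [0.22,-0.4,0],
    [0.22,-0.4,0]
  ],
  "twist": [
    [0,0,0],
    [0,0,0.1],
    [0,0,0.2],
    [0,0,0.3],
    [0,0,0.3]
  ]
}}

```text
clock: 8.4
tcp_pos: [0.4349, 0.1286, 0.0673]
orientation: [-0.0, 0.612, 0.791, -0.0]
ft_force: [-0.2, -0.5, 0.8]
opening: 0.0002
grasp_force: 0.1
```

>>> {"fn": "servo_tool", "kwargs": {
  "delta_pos": [
    [-0.2,0.2,0],
    [-0.5,0.5,0],
    [-0.5,0.5,1],
    [-0.5,0.5,2.2],
    [-1,1,3.5]
  ],
  "twist": [
    [0,0,0],
    [0,0,0],
    [0,0,0],
    [0,0,0],
    [0,0,0]
  ]
}}

```text
clock: 9.02
tcp_pos: [0.3944, 0.169, 0.2084]
orientation: [-0.0, 0.613, 0.79, -0.0]
ft_force: [0.5, 1.1, -0.5]
opening: -0.0004
grasp_force: 0.0
```

>>> {"fn": "servo_tool", "kwargs": {
  "delta_pos": [
    [0,-1.4,0],
    [0,-2.8,0],
    [0,-4.2,0],
    [0,-5.5,0],
    [0,-5.5,0]
  ],
  "twist": [
    [0,0,0],
    [0,0,0],
    [0,0,0],
    [0,0,0],
    [0,0,0]
  ]
}}

```text
clock: 9.65
tcp_pos: [0.3945, -0.0532, 0.2071]
orientation: [-0.0, 0.614, 0.789, -0.0]
ft_force: [0.2, 0.4, 0.5]
opening: 0.0
grasp_force: 0.0
```

```bash
python3 meas.py 4 90,180,270
```

```text
ears [(16, 4), (20, 9), (24, 2), (108, 12), (112, 21), (116, 22), (120, 12), (200, 16), (204, 21), (208, 19), (212, 6), (288, 5), (292, 22), (296, 21), (300, 20), (304, 1)]
dark [(12, 2), (16, 8), (20, 9), (24, 10), (28, 8), (32, 8), (36, 5)]
notch 26.75 26.751678765609395 3.568004376885314 target 25.9 9.7 [ 0.39442723 -0.05160188  0.20705826]
```

View pics/m4.png

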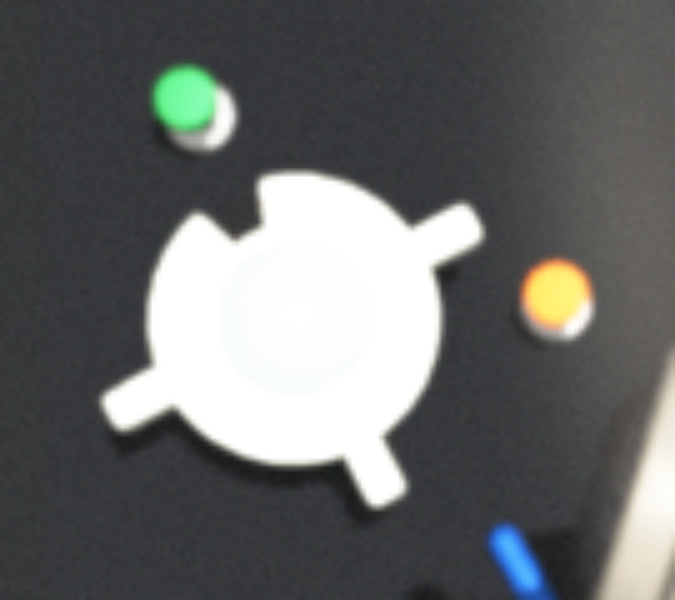

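The notch, at about (240,215) in the crop, now points at 26–27°. The green post at (185,97) measures about 26°. The gripper is clear of everything, so I'm handing the job in.

```bash
python3 -c "
from rig import workorder
print(workorder.close_job())"
```

```text
the job is handed in; nothing more can be done
None
```

The white lid's notch now points at the green post to within about 1° by camera measurement; the grey desiccator was never touched, and the job was handed in at about 10 s with the gripper clear.

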